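# Square up the cut panels and show the short one to the camera

## Robot

A 6-joint arm with a two-finger parallel gripper is mounted at the origin on a cart in front of the work surface, level with it; the furniture and walls round the work are solid. World frame = base frame: x ahead of the robot, y to its left, z up, the work surface at z = 0. Lengths are in m, angles in rad, forces in N, time in s.
With the tool pointing down it reaches from about 0.25 to 0.775 m from the base axis. Payload 4 kg.
Tool frame: the origin (TCP) lies midway between the tips of the shut fingers; the grasp point (between the pads) lies 19 mm behind it; y points along the fingers, x is the direction in which the jaws open and shut, and the axes are right-handed (so a half turn about y gives the same grasp; the last joint's range is limited). The gripper opens to 94 mm and grips with 3 to 60 N. Pads are 16 mm wide; open, the fingers measure 119 mm over their backs; the gripper's body (75 mm by 177 mm) begins 78 mm behind the grasp point.
Start: joints at [1.163, 0.087, 1.371, -0, 1.684, -0.103], TCP at [0.165, 0.525, 0.206] pointing down, gripper open.
Joint ranges: [-3.1, 3.1], [-0.76, 2.03], [0.27, 2.55], [-1.08, 4.22], [0.17, 2.65], [-2.57, 2.57]. Speed limits (rad/s): [2.79, 2.79, 3.14, 3.14, 3.14, 3.14].

## Interface

Orientations are given as [roll, pitch, yaw] about the fixed x, y, z axes, in that order (R = Rz(yaw) Ry(pitch) Rx(roll)).
In Python, from bench import robot gives the robot as it stands.
- The arm moves only by the shell command python3 -m creep 'ROWS'. ROWS is JSON, a list of rows, each a list of 7 numbers: the shift along the tool's x, y, z in mm, then the turn, a rotation vector about the tool's x, y, z in degrees, then the closure in counts, from 0 (fully open) to 255 (shut). A call has 1 to 5 rows; each row is the pose to reach, as a shift and turn from the pose commanded when the call began, along the tool's axes at that moment; what a row does not reach only later rows make up. A row lasts 1/8 s, in which the tool goes at most 62.5 mm and 10.7 degrees, less where a joint would pass 70% of its speed; a pose out of reach is approached as far as the arm can. A call with a gripper value outside its range is refused whole. The fingers move at their own pace and stop on an object; the grip force is fixed at half the most. Time passes only in rows, so rows that repeat a pose let the fingers close. It gives the time, the measured TCP pose, the force and the opening at its end, in the units of the state.
- robot.get_obs(): the state, without advancing time (a new reading comes with each control period).
- robot.snapshot(name): name is "side" or "top" or "wrist"; returns a dict with "color" (400x640x3 uint8, blue, green, red), "fx", "fy", "cx", "cy" (pixels), "world_from_camera" (4x4, takes a point from camera to world coordinates); the wrist camera has in their place "mount" (4x4, takes a point from camera to tool coordinates, whose origin is the TCP and whose axes are the tool frame's). Camera axes: x right, y down, z forward; pixel columns grow to the right and rows downward; lengths in m; the calibration is good to about 2 mm. A picture is of the moment at which its call begins: read the wrist's pose just before it. There is no depth.
- robot.close_job(): hands the job in, once; it reports no verdict.
Trained networks look in the newest picture that a camera, given by its name, has taken for a name from the list of things; names that differ only in an ending like _2 or _b are one class to them, and where a whole thing is asked for, a point or a joint stands for the part that bears it (a point fixed in the world has none). Each returns a list of dicts, best first, with "p" (0 to 1); they miss things now and then, are a little off and sometimes report something else, mostly with a low value. They report only what shows in the picture. A call takes as long as a camera call.
- robot.spot_in(name, camera): "point" ([x, y, z] in m, in world coordinates, good to about 4 mm: the middle of the surface that is visible of it).
- robot.landmark_of(name, camera): "point" ([x, y, z] in m, in world coordinates, good to about 4 mm: a listed point, or the origin of a listed thing).
The state is a dict: "time": time; "joint_positions": joint angles; "qvel": joint speeds; "joint_torque": joint torques, N m; "tool_pos": TCP position; "ee_rot": TCP orientation; "wrist_force": force on the tool from outside, world axes, zero at the start; "wrist_torque": the same for the moment, N m; "width": finger opening in m.
Only numpy, scipy, OpenCV 4.12 (cv2) and the standard library are available. Lean on these libraries where they do the work, as an engineer would, in place of code of your own. Each camera call takes 0.05 s, during which the arm holds its last target.

## Task

Three plywood panels stand on edge in the wooden rack: push each one back until its rear end is flush against the rack's stop board, so that you can see which one was cut short. Then lift the short panel out by its top edge and hold it up in the air in front of the camera, 15 cm from the front of the lens, centred on the lens and upright, with a broad face square to it. Finish still holding it there; leave the other two panels standing flush in the rack, do not touch the camera, mind the desk lamp at the back, and leave the rest of the table undisturbed.

Things in the scene. Friction and masses are not known exactly. Their poses are not given: they have to be found in the camera images.
- rack: fixed dark wooden rack, base 152 x 150 x 6 mm. Origin: centre of its underside, on the table; x to the rear. Stop board 56 mm high across the rear, front face at x = +65 mm; front open. Three slots along x at y = -48, 0, +48 mm, 11.5 mm wide between 6 mm rails, rail tops 40 mm above the table. Panels stand 6 mm above the table, tops at 96 mm, at first 15 to 60 mm off the stop, in any order.
- short_panel: the plywood panel that was cut short: 105 long x 9 thick x 90 high mm (the others are 120 long), 80 g, loose, standing on its long edge in one of the rack's three slots. Origin: centre of its underside; x along its length (to the rack's stop), y through its thickness, z up. It slides easily (about 1 N).
- full_panel_1: one of the two full-length plywood panels, 120 long x 9 thick x 90 high mm, 80 g, loose, standing on its long edge in one of the rack's three slots. Origin: centre of its underside; x along its length (to the rack's stop), y through its thickness, z up.
- full_panel_2: one of the two full-length plywood panels, 120 long x 9 thick x 90 high mm, 80 g, loose, standing on its long edge in one of the rack's three slots. Origin: centre of its underside; x along its length (to the rack's stop), y through its thickness, z up.
- short_panel_rear (a point): middle of the rear end face (the end towards the rack's stop board) of the short panel, half way up
- full_panel_1_rear (a point): middle of the rear end face (the end towards the rack's stop board) of the first full-length panel, half way up
- full_panel_2_rear (a point): middle of the rear end face (the end towards the rack's stop board) of the second full-length panel, half way up
- short_panel_centre (a point): centre of the short panel, 45 mm above its underside
- copy_camera: small black camera (34 x 108 x 68 mm) on a fixed column stand, base 90 mm across, 204 mm high in all. Origin: centre of the base's underside. The lens looks level along the body's -x; its axis is 160 mm above the table, the front of its 54 mm barrel at x = -50 mm. Hold the panel's centre on this axis at x = -200 mm, the panel's y axis along the camera's x (either way), z up.
- lens (a point): centre of the front of the camera's lens, 160 mm above the table. (A fixed green desk lamp stands at the back of the table: its shade takes up world x from 0.73 to 0.88, y from -0.04 to 0.11, heights 0.21 to 0.38 m, behind the work; keep on the robot's side of it.)
- sanding_block: sanding block, 45 x 75 x 30 mm, lying loose on the table between the rack and the camera; not part of the work, leave it where it is. Origin: centre of its underside.
- tube: small white paint tube with a dark cap, 38 x 123 x 24 mm, lying loose on the table between the rack and the camera; not part of the work, leave it where it is. Origin: centre of its underside.

How it is judged:
By the outcome, as a careful person would: the job done as asked, in the order asked, and still so for the second after the job is handed in, while the arm keeps its last pose, push and grip.
It also fails if it takes over 64 s, if anything falls off the work surface, if the arm or the gripper's body presses on something with over 40 N, if the wrist force passes 120 N, or if a joint passes its speed limit or range.

## Working session

There is one attempt and no reset: what is moved stays moved. The work goes in short steps, Python scripts to look and compute and a shell command to move; the robot and the scene stay as the last step left them, time stands still between calls to the robot, and variables do not carry over. Pictures are saved under pics/ and viewed, and the job is handed in when it is done.

```bash
mkdir -p pics; ls; cat > h.py <<'E'
import numpy as np, cv2
from scipy.spatial.transform import Rotation as R
from bench import robot
def snap(n,f):
    o=robot.get_obs(); s=robot.snapshot(n); cv2.imwrite('pics/'+f,s['color']); return o,s
def T(o):
    M=np.eye(4); M[:3,:3]=R.from_euler('xyz',o['ee_rot']).as_matrix(); M[:3,3]=o['tool_pos']; return M
E
python3 - <<'E'
from h import *
o,s=snap('side','s1.png'); print(o)
for k in s:
    if k!='color': print(k,np.round(s[k],3))
names=['rack','short_panel','full_panel_1','short_panel_rear','full_panel_1_rear','copy_camera','lens','sanding_block','tube']
for c in ['side','top','wrist']:
    o,s=snap(c,c+'_1.png')
    print(c)
    for n in names:
        print(n,[(np.round(d['point'],3).tolist(),round(d['p'],2)) for d in robot.landmark_of(n,c)][:4])
print(robot.get_obs()['time'])
E
```

```text
pics
{'time': 0.0, 'joint_positions': array([ 1.16288415e+00,  8.79575781e-02,  1.37227182e+00,  6.06766739e-06,
        1.68362647e+00, -1.03106840e-01]), 'qvel': array([ 1.64101004e-04,  9.96945679e-05,  3.24150579e-04,  2.90718826e-04,
       -4.51463452e-04,  6.74874202e-05]), 'joint_torque': array([ 1.44243735e-03, -3.40201557e+01, -3.02417886e+01,  7.16631766e-02,
        3.33473738e-02, -1.84808591e-04]), 'tool_pos': array([0.16483829, 0.52412127, 0.20429389]), 'ee_rot': array([-1.57055739,  0.00225057,  1.26599194]), 'wrist_force': array([-0.15980188, -0.62634855,  0.20680163]), 'wrist_torque': array([-0.00482196, -0.04002079, -0.02741449]), 'width': 0.0937168885448348}
fx 426.768
fy 426.768
cx 319.74
cy 194.549
world_from_camera [[ 0.826 -0.387  0.411  0.077]
 [-0.564 -0.547  0.619 -0.741]
 [-0.015 -0.742 -0.67   0.915]
 [ 0.     0.     0.     1.   ]]
side
rack [([0.55, 0.238, 0.002], 0.86), ([0.52, 0.235, 0.004], 0.55)]
short_panel [([0.524, 0.283, 0.005], 0.71)]
full_panel_1 [([0.527, 0.183, 0.008], 0.82), ([0.522, 0.233, 0.007], 0.7), ([0.577, 0.282, 0.051], 0.63)]
short_
[... 193 characters left out ...]
]
tube [([0.507, -0.045, 0.003], 0.54), ([0.51, -0.241, -0.003], 0.41)]
top
rack [([0.552, 0.236, -0.0], 0.57)]
short_panel [([0.526, 0.279, 0.003], 0.78), ([0.548, 0.235, 0.001], 0.16)]
full_panel_1 [([0.532, 0.187, 0.008], 0.85), ([0.518, 0.233, 0.008], 0.71), ([0.526, 0.279, 0.006], 0.54)]
short_panel_rear [([0.575, 0.285, 0.051], 0.85)]
full_panel_1_rear [([0.59, 0.191, 0.052], 0.59)]
copy_camera [([0.509, -0.249, 0.001], 0.84)]
lens [([0.502, -0.198, 0.164], 0.78)]
sanding_block [([0.468, -0.131, -0.004], 0.78)]
tube [([0.511, -0.046, -0.002], 0.84)]
wrist
rack []
short_panel []
full_panel_1 []
short_panel_rear []
full_panel_1_rear []
copy_camera []
lens []
sanding_block []
tube []
1.55
```

View images.

View pics/side_1.png

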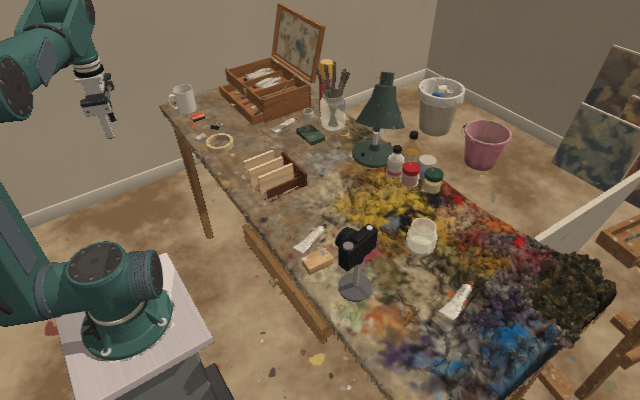

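View pics/top_1.png

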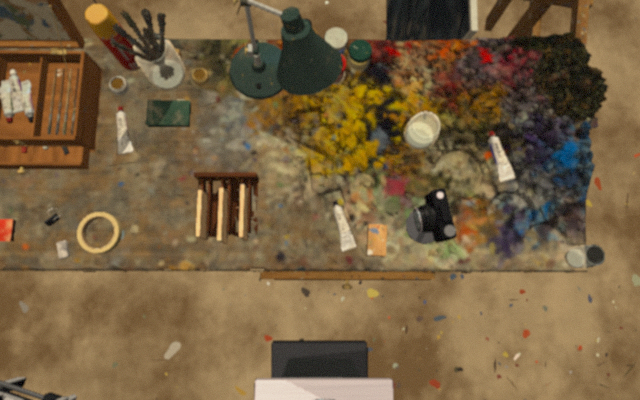

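View pics/wrist_1.png

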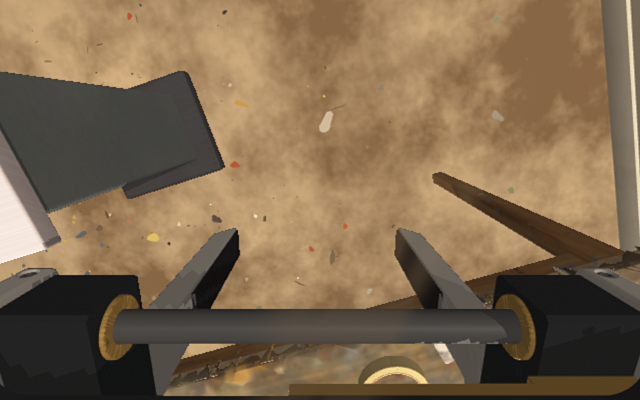

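```bash
python3 - <<'E'
from h import *
o=robot.get_obs(); s=robot.snapshot('wrist'); print(np.round(s['mount'],3),s['fx'],s['cx'],s['cy'])
t=robot.snapshot('top'); print(np.round(t['world_from_camera'],3),t['fx'])
im=t['color']
a=cv2.resize(im[155:255,180:280],None,fx=5,fy=5,interpolation=cv2.INTER_CUBIC)
cv2.imwrite('pics/t2.png',a)
d=robot.snapshot('side'); a=cv2.resize(d['color'][140:210,230:330],None,fx=7,fy=7,interpolation=cv2.INTER_CUBIC);cv2.imwrite('pics/t3.png',a)
E
```

```text
[[ 1.    -0.     0.001 -0.001]
 [-0.001 -0.258  0.966 -0.179]
 [-0.    -0.966 -0.258  0.074]
 [ 0.     0.     0.     1.   ]] 319.05269845046337 316.7698673198479 199.29739886087293
[[ 0.003 -0.982  0.187  0.347]
 [-1.    -0.005 -0.014  0.027]
 [ 0.015 -0.187 -0.982  1.183]
 [ 0.     0.     0.     1.   ]] 487.7047513319826
```

View pics/t2.png

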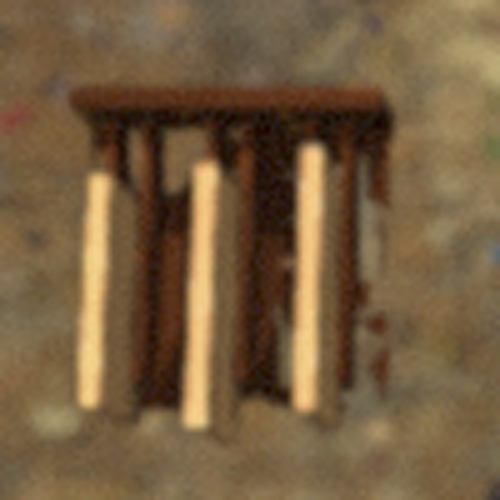

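View pics/t3.png

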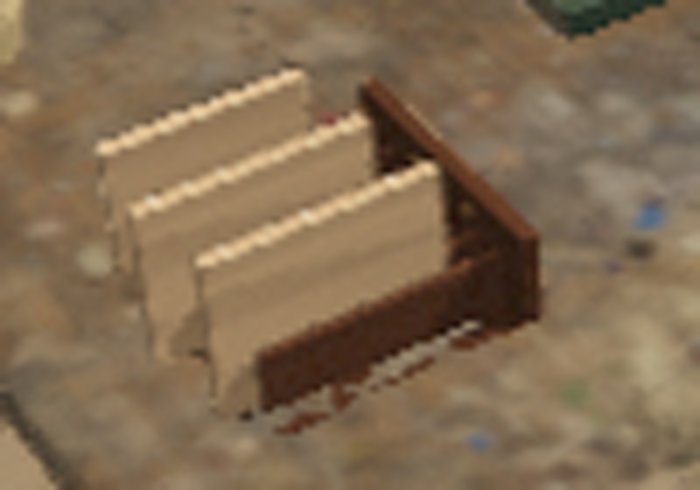

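```bash
cat >> h.py <<'E'
def bp(s,uv,z,W=None):
    W=s['world_from_camera'] if W is None else W
    d=W[:3,:3]@np.array([(uv[0]-s['cx'])/s['fx'],(uv[1]-s['cy'])/s['fy'],1]); return W[:3,3]+d*(z-W[2,3])/d[2]
E
python3 - <<'E'
from h import *
t=robot.snapshot('top')
for n,z,p in [('L',.096,[(89,408),(101,174)]),('M',.096,[(197,429),(207,161)]),('R',.096,[(306,412),(313,143)]),('stop',.056,[(72,105),(385,110)])]:
    q=[bp(t,(180+(a+.5)/5-.5,155+(b+.5)/5-.5),z) for a,b in p]; d=q[1]-q[0]
    print(n,np.round(q,4).tolist(),np.linalg.norm(d),np.degrees(np.arctan2(d[1],d[0])))
E
```

```text
L [[0.4696, 0.2834, 0.096], [0.5763, 0.2832, 0.096]] 0.10665930370945728 -0.09463563568999424
M [[0.4605, 0.235, 0.096], [0.5826, 0.2354, 0.096]] 0.12216150947742871 0.22346891387199636
R [[0.4683, 0.1868, 0.096], [0.5913, 0.1876, 0.096]] 0.12303213942229622 0.3915322827266516
stop [[0.6181, 0.3079, 0.056], [0.6165, 0.16, 0.056]] 0.14793768127043158 -90.59337380497223
```

```bash
cat >> h.py <<'E'
def Rt(yaw,tilt=0): return (R.from_euler('z',yaw)*R.from_euler('x',-np.pi/2)).as_matrix()
def rows(p,yaw):
    M=T(robot.get_obs()); print('pos',np.round(M[:3,3],4),'shift mm',np.round(M[:3,:3].T@(np.array(p)-M[:3,3])*1000,1),
     'rot',np.round(np.degrees(R.from_matrix(M[:3,:3].T@Rt(yaw)).as_rotvec()),2))
E
python3 -c "
from h import *
rows([.42,.19,.23],np.pi/2+.005)"
```

```text
pos [0.1651 0.5247 0.2055] shift mm [-242.7  -24.5 -343.6] rot [  0.   -17.75   0.  ]
```

```bash
python3 -m creep '[[-48,-5,-68,0,-4,0,255],[-97,-10,-137,0,-8,0,255],[-146,-15,-206,0,-12,0,255],[-180,-20,-255,0,-15,0,255],[-180,-20,-255,0,-17.7,0,255]]'; python3 -c "
from h import *
rows([.42,.19,.23],np.pi/2+.005)"
```

```text
time: 2.38
tool_pos: [0.355, 0.275, 0.2259]
ee_rot: [-1.572, -0.001, 1.577]
wrist_force: [0.2, 0.6, 0.3]
width: 0.0472
pos [0.355  0.275  0.2259] shift mm [-85.4  -4.1 -64.5] rot [0.06 0.06 0.04]
```

```bash
python3 -m creep '[[-28,-4,-22,0,0,0,255],[-57,-4,-44,0,0,0,255],[-85,-4,-65,0,0,0,255],[-85,-4,-65,0,0,0,255]]'; python3 - <<'E'
from h import *
o,s=snap('wrist','w2.png'); print(o['tool_pos'],o['ee_rot'],o['qvel'].max())
for n in ['short_panel','full_panel_1','rack']:
    print(n,[(np.round(d['point'],3).tolist(),round(d['p'],2)) for d in robot.landmark_of(n,'wrist')][:4])
E
```

```text
time: 2.88
tool_pos: [0.4203, 0.1905, 0.2293]
ee_rot: [-1.571, 0.0, 1.571]
wrist_force: [0.1, -0.0, -0.3]
width: 0.0072
[0.42033822 0.19049155 0.22931828] [-1.57057952e+00  1.13406523e-04  1.57112143e+00] 0.045773596669346016
short_panel [([0.522, 0.285, 0.003], 0.87)]
full_panel_1 [([0.526, 0.238, 0.007], 0.86), ([0.528, 0.19, 0.008], 0.85)]
rack [([0.472, -0.123, 0.002], 0.58)]
```

View pics/w2.png

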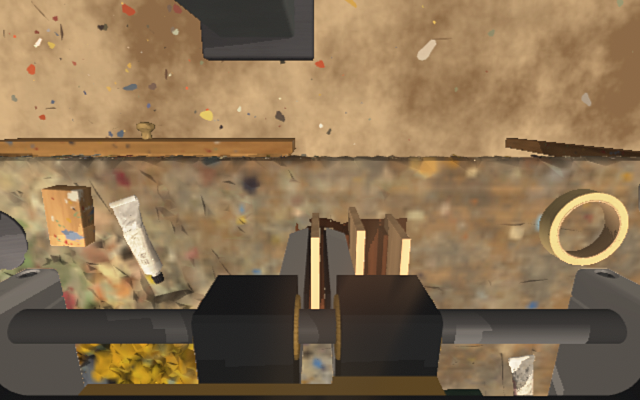

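```bash
python3 -m creep '[[-2,60,0,0,0,0,255],[-2,120,0,0,0,0,255],[-2,176,0,0,0,0,255],[-2,176,0,0,0,0,255],[-2,176,0,0,0,0,255]]'
```

```text
time: 3.7
tool_pos: [0.4208, 0.191, 0.0558]
ee_rot: [-1.574, -0.001, 1.576]
wrist_force: [0.2, -0.1, 0.8]
width: 0.0003
```

```bash
python3 -m creep '[[-2,0,-12,0,0,0,255],[-2,0,-24,0,0,0,255],[-2,0,-36,0,0,0,255],[-2,0,-46,0,0,0,255],[-2,0,-52,0,0,0,255]]'; python3 -m creep '[[0,0,-4,0,0,0,255],[0,0,-7,0,0,0,255],[0,0,-9,0,0,0,255],[0,0,-9,0,0,0,255]]'; python3 - <<'E'
from h import *
snap('side','s3.png'); o,s=snap('top','t4.png'); print(o['tool_pos'],o['wrist_force'])
a=cv2.resize(s['color'][155:255,180:280],None,fx=5,fy=5,interpolation=cv2.INTER_CUBIC)
cv2.imwrite('pics/t4.png',a)
E
```

```text
time: 4.32
tool_pos: [0.4721, 0.188, 0.0533]
ee_rot: [-1.57, -0.0, 1.575]
wrist_force: [-0.5, 1.4, -0.4]
width: 0.0005
time: 4.82
tool_pos: [0.4805, 0.1882, 0.0534]
ee_rot: [-1.571, -0.0, 1.575]
wrist_force: [0.7, 0.5, -0.3]
width: 0.0006
[0.48056356 0.188255   0.0535678 ] [-0.18442829 -0.15400128  0.49827337]
```

View pics/t4.png

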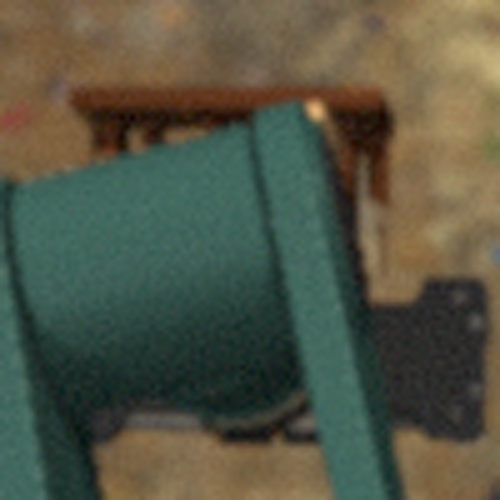

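```bash
python3 -m creep '[[0,0,-2,0,0,0,255],[0,0,-4,0,0,0,255],[0,0,-5,0,0,0,255],[0,0,-5,0,0,0,255]]'
```

```text
time: 5.42
tool_pos: [0.4857, 0.1882, 0.0535]
ee_rot: [-1.571, -0.0, 1.575]
wrist_force: [-0.6, 0.9, -0.8]
width: 0.0002
```

```bash
python3 -m creep '[[0,0,-1,0,0,0,255],[0,0,-2,0,0,0,255],[0,0,-2,0,0,0,255]]'
```

```text
time: 5.8
tool_pos: [0.4874, 0.1882, 0.0534]
ee_rot: [-1.57, -0.0, 1.575]
wrist_force: [-1.7, 0.0, 0.8]
width: 0.0005
```

```bash
python3 -m creep '[[0,0,-1,0,0,0,255],[0,0,-2,0,0,0,255],[0,0,-2,0,0,0,255]]'
```

```text
time: 6.18
tool_pos: [0.4873, 0.1883, 0.0535]
ee_rot: [-1.566, 0.0, 1.575]
wrist_force: [-7.7, -0.5, 4.7]
width: 0.0005
```

```bash
python3 -m creep '[[0,0,-1,0,0,0,255],[0,0,-2,0,0,0,255],[0,0,-2,0,0,0,255]]'
```

```text
time: 6.55
tool_pos: [0.4873, 0.1883, 0.0535]
ee_rot: [-1.561, 0.0, 1.575]
wrist_force: [-13.1, -0.2, 8.3]
width: 0.0003
```

```bash
python3 -m creep '[[0,0,30,0,0,0,255],[0,0,58,0,0,0,255],[24,0,58,0,0,0,255],[48,0,58,0,0,0,255],[48,0,58,0,0,0,255]]'; python3 - <<'E'
from h import *
o,s=snap('side','s5.png'); 
a=cv2.resize(s['color'][140:210,230:330],None,fx=7,fy=7,interpolation=cv2.INTER_CUBIC);cv2.imwrite('pics/s5.png',a)
E
```

```text
time: 7.18
tool_pos: [0.4337, 0.237, 0.0536]
ee_rot: [-1.572, -0.0, 1.577]
wrist_force: [-0.5, 0.3, 0.7]
width: 0.0007
```

View pics/s5.png

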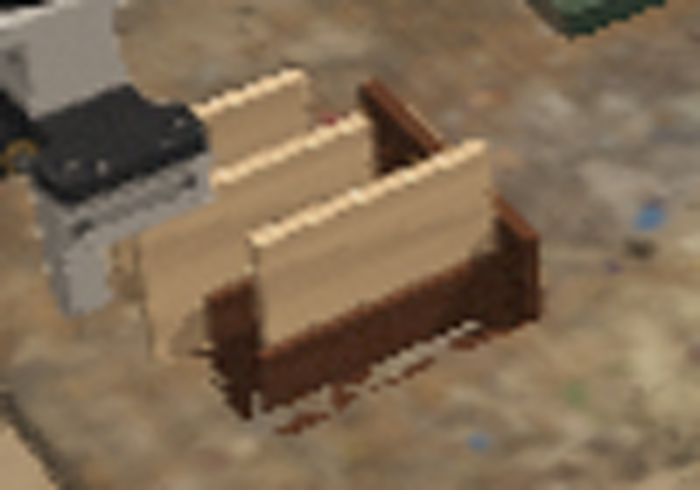

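```bash
python3 -m creep '[[0,0,-10,0,0,0,255],[0,0,-20,0,0,0,255],[0,0,-30,0,0,0,255],[0,0,-40,0,0,0,255],[0,0,-48,0,0,0,255]]'; python3 -m creep '[[0,0,-2,0,0,0,255],[0,0,-4,0,0,0,255],[0,0,-5,0,0,0,255],[0,0,-5,0,0,0,255]]'
```

```text
time: 7.85
tool_pos: [0.4821, 0.236, 0.0534]
ee_rot: [-1.571, -0.0, 1.574]
wrist_force: [-1.2, 0.4, -0.6]
width: 0.0003
time: 8.35
tool_pos: [0.4863, 0.2363, 0.0535]
ee_rot: [-1.571, -0.0, 1.575]
wrist_force: [-0.6, -0.4, -0.3]
width: 0.0001
```

```bash
python3 -m creep '[[0,0,-1,0,0,0,255],[0,0,-2,0,0,0,255],[0,0,-2,0,0,0,255]]'
```

```text
time: 8.72
tool_pos: [0.4875, 0.2363, 0.0535]
ee_rot: [-1.569, 0.0, 1.575]
wrist_force: [-4.0, -0.7, 2.4]
width: 0.0001
```

```bash
python3 -m creep '[[0,0,-1,0,0,0,255],[0,0,-2,0,0,0,255],[0,0,-2,0,0,0,255]]'; python3 -m creep '[[0,0,30,0,0,0,255],[0,0,53,0,0,0,255],[24,0,53,0,0,0,255],[48,0,53,0,0,0,255],[48,0,53,0,0,0,255]]'; python3 -m creep '[[0,0,-11,0,0,0,255],[0,0,-22,0,0,0,255],[0,0,-33,0,0,0,255],[0,0,-44,0,0,0,255],[0,0,-54,0,0,0,255]]'
```

```text
time: 9.1
tool_pos: [0.4874, 0.2363, 0.0535]
ee_rot: [-1.564, 0.0, 1.575]
wrist_force: [-10.6, -1.0, 5.6]
width: 0.0006
time: 9.72
tool_pos: [0.4377, 0.285, 0.0537]
ee_rot: [-1.573, -0.0, 1.577]
wrist_force: [0.2, -1.1, 0.6]
width: 0.0003
time: 10.35
tool_pos: [0.492, 0.284, 0.0534]
ee_rot: [-1.571, -0.0, 1.574]
wrist_force: [-0.7, -0.8, 0.8]
width: 0.0004
```

```bash
python3 -m creep '[[0,0,-3,0,0,0,255],[0,0,-6,0,0,0,255],[0,0,-8,0,0,0,255],[0,0,-9,0,0,0,255],[0,0,-9,0,0,0,255]]'; python3 -m creep '[[0,0,-1,0,0,0,255],[0,0,-2,0,0,0,255],[0,0,-2,0,0,0,255]]'
```

```text
time: 10.98
tool_pos: [0.5001, 0.2843, 0.0535]
ee_rot: [-1.571, -0.0, 1.575]
wrist_force: [-0.1, 0.1, 0.1]
width: 0.0004
time: 11.35
tool_pos: [0.5022, 0.2843, 0.0535]
ee_rot: [-1.571, -0.0, 1.575]
wrist_force: [0.6, -0.1, -0.3]
width: 0.0002
```

```bash
python3 -m creep '[[0,0,-1,0,0,0,255],[0,0,-2,0,0,0,255],[0,0,-2,0,0,0,255]]'
```

```text
time: 11.72
tool_pos: [0.5025, 0.2844, 0.0535]
ee_rot: [-1.567, 0.0, 1.575]
wrist_force: [-6.3, -0.0, 2.3]
width: 0.0004
```

```bash
python3 -m creep '[[0,0,-1,0,0,0,255],[0,0,-1,0,0,0,255],[0,0,40,0,0,0,255],[0,-60,60,0,0,0,255],[0,-110,60,0,0,0,255]]'; python3 -m creep '[[-50,-10,-10,0,0,0,170],[-50,-50,0,0,0,0,170],[-50,-50,0,0,0,0,170],[-50,-50,0,0,0,0,170]]'; python3 - <<'E'
from h import *
o,s=snap('wrist','w6.png'); print(o['tool_pos'],o['ee_rot'],o['width'])
for n in ['short_panel','full_panel_1','short_panel_centre']:
    print(n,[(np.round(d['point'],3).tolist(),round(d['p'],2)) for d in robot.landmark_of(n,'wrist')][:4])
o,s=snap('top','t6.png')
a=cv2.resize(s['color'][155:255,180:280],None,fx=5,fy=5,interpolation=cv2.INTER_CUBIC)
cv2.imwrite('pics/t6.png',a)
E
```

```text
time: 12.35
tool_pos: [0.4426, 0.2838, 0.1641]
ee_rot: [-1.57, 0.001, 1.576]
wrist_force: [1.7, -0.1, 0.9]
width: 0.0002
time: 12.85
tool_pos: [0.4445, 0.2341, 0.2129]
ee_rot: [-1.571, 0.0, 1.575]
wrist_force: [-0.3, -0.0, -1.4]
width: 0.0313
[0.4444526  0.2340776  0.21287082] [-1.57106386e+00  4.81635962e-05  1.57508617e+00] 0.03125356459901463
short_panel [([0.472, -0.127, 0.002], 0.49)]
full_panel_1 [([0.56, 0.236, 0.004], 0.82)]
short_panel_centre []
```

View pics/w6.png

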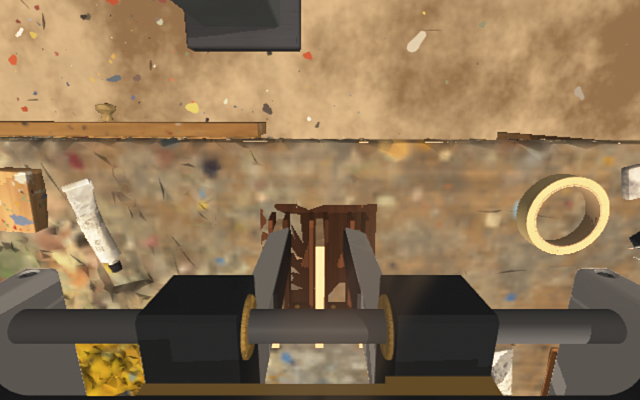

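View pics/t6.png

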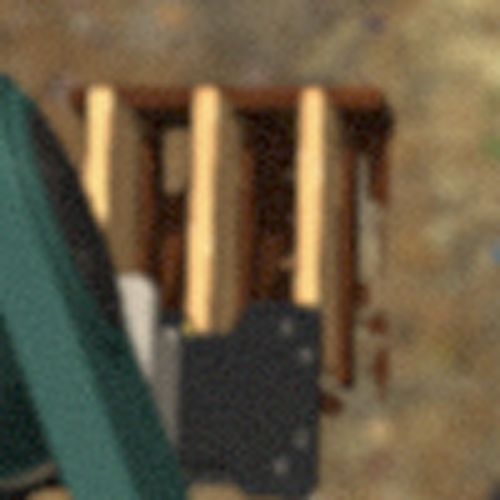

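```bash
python3 -c "
from h import *
rows([.563,.284,.15],np.pi/2+.004)"; python3 -m creep '[[16,0,-40,0,0,0,170],[33,15,-80,0,0,0,170],[50,40,-118,0,0,0,170],[50,60,-118,0,0,0,170],[50,60,-118,0,0,0,170]]'; python3 -c "
from h import *
rows([.563,.284,.056],np.pi/2+.004)
o,s=snap('wrist','w7.png')"
```

```text
pos [0.4439 0.234  0.212 ] shift mm [  49.5   61.7 -119.5] rot [-0.13  0.03 -0.05]
time: 13.72
tool_pos: [0.5608, 0.2842, 0.1496]
ee_rot: [-1.564, 0.002, 1.575]
wrist_force: [1.0, 0.1, -0.0]
width: 0.0314
pos [0.5608 0.2842 0.1496] shift mm [ 0.1 93.6 -2.8] rot [-0.37  0.02 -0.14]
```

View pics/w7.png

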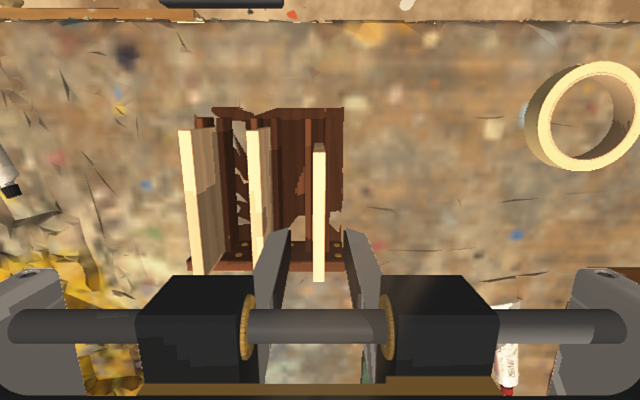

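```bash
python3 -m creep '[[0,30,-2,0,0,0,170],[0,60,-2,0,0,0,170],[0,94,-2,0,0,0,170],[0,94,-2,0,0,0,170],[0,94,-2,0,0,0,170]]'; python3 -m creep '[[0,0,0,0,0,0,255],[0,0,0,0,0,0,255],[0,0,0,0,0,0,255],[0,0,0,0,0,0,255],[0,0,0,0,0,0,255]]'
```

```text
time: 14.4
tool_pos: [0.5652, 0.285, 0.0621]
ee_rot: [-1.574, -0.001, 1.575]
wrist_force: [-0.4, 0.1, -0.2]
width: 0.0314
time: 15.02
tool_pos: [0.5647, 0.2848, 0.0606]
ee_rot: [-1.573, -0.001, 1.575]
wrist_force: [-1.0, -1.1, 5.2]
width: 0.0087
```

```bash
python3 -m creep '[[0,-10,0,0,0,0,255],[0,-25,0,0,0,0,255],[0,-50,0,0,0,0,255],[0,-80,0,0,0,0,255],[0,-110,0,0,0,0,255]]';python3 -m creep '[[0,-20,0,0,0,0,255],[0,-45,0,0,0,0,255],[0,-45,0,0,0,0,255]]'; python3 - <<'E'
from h import *
o,s=snap('side','s8.png'); print(o['tool_pos'],o['ee_rot'],o['wrist_force'],o['width'])
cv2.imwrite('pics/s8.png',cv2.resize(s['color'][60:310,200:420],None,fx=2.3,fy=2.3,interpolation=cv2.INTER_CUBIC))
for n in ['short_panel','short_panel_centre','lens','copy_camera','full_panel_1']:
    print(n,[(np.round(d['point'],3).tolist(),round(d['p'],2)) for d in robot.landmark_of(n,'side')][:4])
o,s=snap('wrist','w8.png')
for n in ['short_panel_centre','lens','copy_camera','full_panel_1']:
    print(n,[(np.round(d['point'],3).tolist(),round(d['p'],2)) for d in robot.landmark_of(n,'wrist')][:4])
E
```

```text
time: 15.65
tool_pos: [0.564, 0.2844, 0.1709]
ee_rot: [-1.571, -0.0, 1.575]
wrist_force: [0.1, 0.1, -1.6]
width: 0.0089
time: 16.02
tool_pos: [0.5653, 0.285, 0.2179]
ee_rot: [-1.576, -0.002, 1.575]
wrist_force: [-0.4, 0.1, -1.1]
width: 0.0091
[0.56525193 0.28500033 0.21787968] [-1.57636608 -0.00223445  1.57496267] [-0.4154472   0.07553432 -1.10205733] 0.009102042332735892
short_panel [([0.564, 0.284, 0.164], 0.58)]
short_panel_centre [([0.563, 0.282, 0.213], 0.55), ([0.555, 0.233, 0.004], 0.17)]
lens [([0.496, -0.192, 0.156], 0.56)]
copy_camera [([0.513, -0.243, -0.002], 0.68)]
full_panel_1 [([0.556, 0.236, 0.003], 0.79), ([0.554, 0.188, 0.005], 0.56)]
short_panel_centre []
lens []
copy_camera [([0.552, 0.19, 0.007], 0.32)]
full_panel_1 [([0.556, 0.19, 0.007], 0.92), ([0.557, 0.236, 0.006], 0.92)]
```

View pics/s8.png

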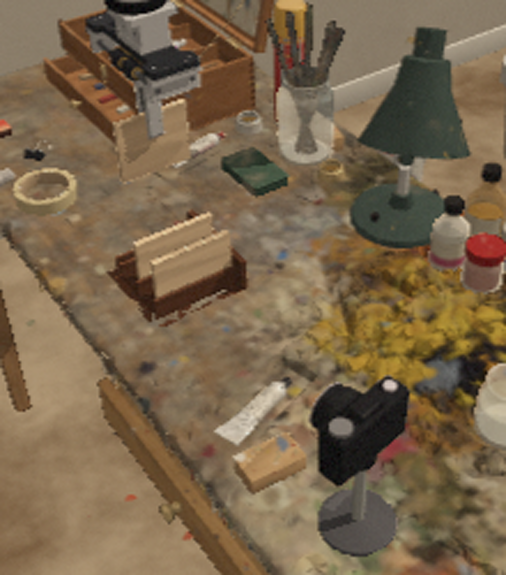

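View pics/w8.png

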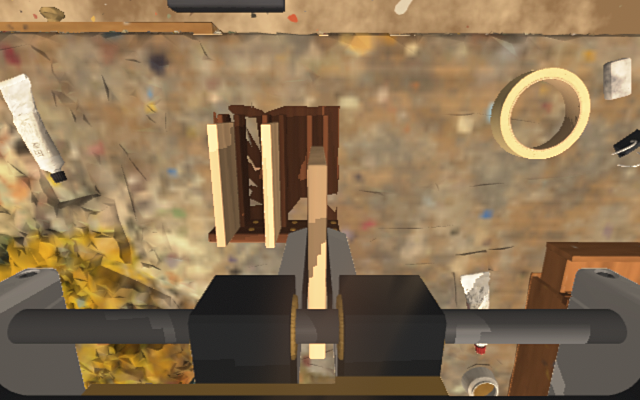

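```bash
python3 -m creep '[[-40,-20,8,0,0,0,255],[-95,-40,20,0,0,0,255],[-150,-60,32,0,0,0,255],[-200,-82,44,0,0,0,255],[-230,-82,55,0,0,0,255]]';python3 -m creep '[[-40,0,5,0,0,0,255],[-80,0,10,0,0,0,255],[-105,0,10,0,0,0,255],[-115,0,10,0,0,0,255],[-115,0,10,0,0,0,255]]'; python3 - <<'E'
from h import *
from collections import defaultdict
for c in ['wrist','side','top']:
    o,s=snap(c,c+'9.png')
    if c=='wrist': print(o['tool_pos'],o['ee_rot'],o['wrist_force'],o['width'])
    else:
        np.save(c+'.npy',s['world_from_camera'])
    for n in ['lens','copy_camera','short_panel_centre','tube','sanding_block']:
        print(c,n,[(np.round(d['point'],4).tolist(),round(d['p'],2)) for d in robot.landmark_of(n,c)][:3])
    if c=='top': cv2.imwrite('pics/top9.png',cv2.resize(s['color'][160:270,350:480],None,fx=6,fy=5.4545,interpolation=cv2.INTER_CUBIC))
E
```

```text
time: 17.2
tool_pos: [0.5103, 0.0521, 0.2993]
ee_rot: [-1.576, 0.0, 1.573]
wrist_force: [0.3, -0.7, -1.0]
width: 0.0089
time: 17.82
tool_pos: [0.5005, -0.0608, 0.2964]
ee_rot: [-1.571, -0.001, 1.574]
wrist_force: [-0.1, 1.5, -1.0]
width: 0.0089
[ 0.50054217 -0.06081103  0.29642031] [-1.57079180e+00 -5.44357709e-04  1.57417581e+00] [-0.13071843  1.51261123 -0.97096514] 0.008900307492274493
wrist lens [([0.5, -0.1956, 0.159], 0.79)]
wrist copy_camera [([0.5094, -0.2417, -0.0001], 0.82)]
wrist short_panel_centre []
wrist tube [([0.5093, -0.0428, 0.0047], 0.96)]
wrist sanding_block [([0.4742, -0.1242, 0.0013], 0.69)]
side lens [([0.4966, -0.194, 0.1569], 0.69)]
side copy_camera [([0.5088, -0.2435, -0.0035], 0.92)]
side short_panel_centre [([0.4973, -0.0593, 0.2913], 0.68)]
side tube [([0.5074, -0.0417, 0.002], 0.7)]
side sanding_block [([0.4733, -0.1262, 0.003], 0.95), ([0.5541, 0.1878, 0.0054], 0.28)]
top lens [([0.5008, -0.1966, 0.1645], 0.63)]
top copy_camera [([0.5101, -0.2447, -0.0016], 0.73), ([0.6191, 0.2375, 0.0483], 0.72)]
top short_panel_centre [([0.5004, -0.1961, 0.1614], 0.6), ([0.6167, 0.1898, 0.0529], 0.53), ([0.4996, -0.061, 0.2847], 0.52)]
top tube [([0.5092, -0.0423, 0.0024], 0.55)]
top sanding_block [([0.4682, -0.1261, -0.002], 0.59)]
```

View pics/wrist9.png

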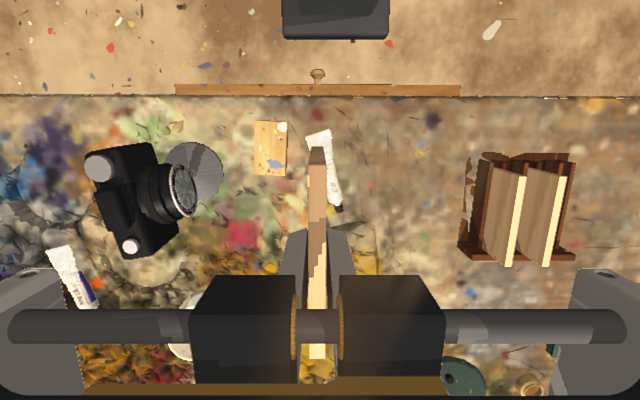

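View pics/top9.png

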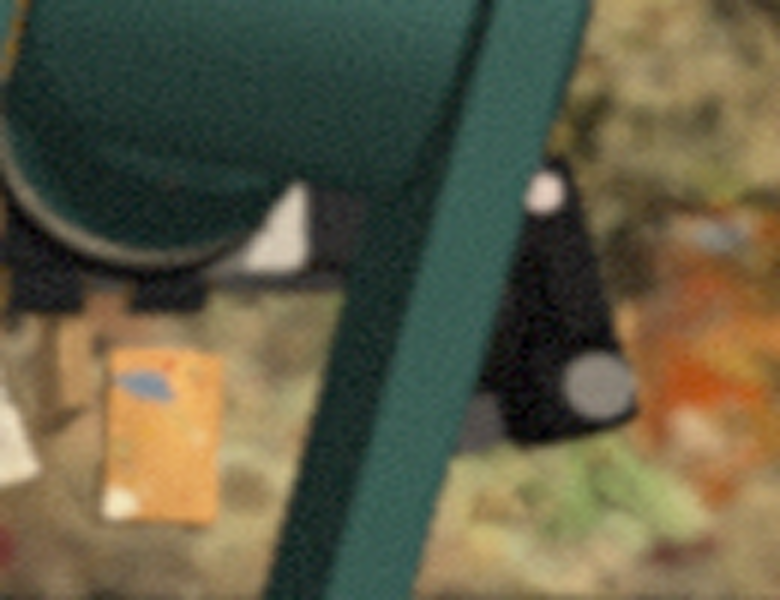

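View pics/side9.png

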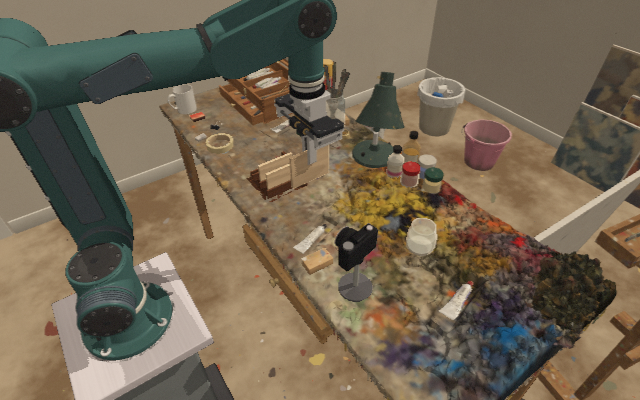

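```bash
python3 - <<'E'
import cv2
a=cv2.imread('pics/wrist9.png'); cv2.imwrite('pics/z9.png',cv2.resize(a[130:270,70:230],None,fx=5,fy=4.2857*1.0,interpolation=cv2.INTER_CUBIC))
E
```

```text
(no output)
```

View pics/z9.png

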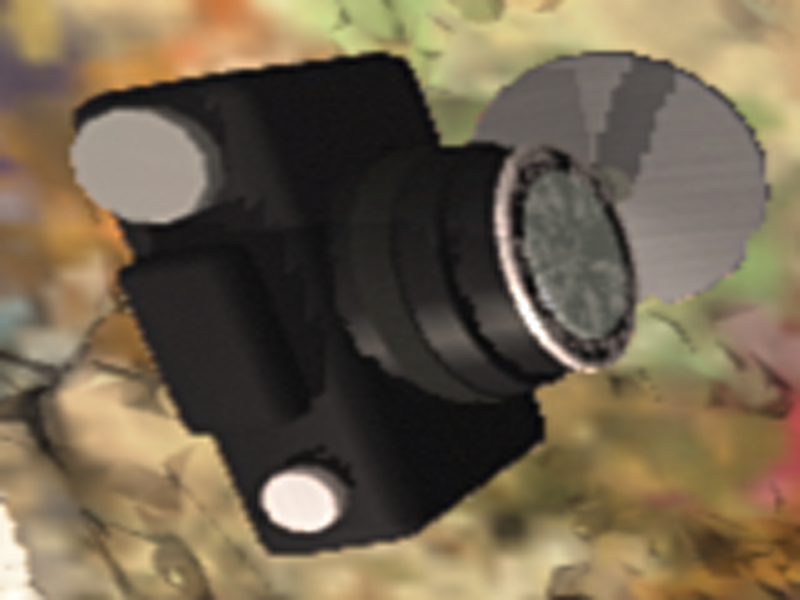

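```bash
cat > m.py <<'E'
from h import *
o={'tool_pos':[0.50054217,-0.06081103,0.29642031],'ee_rot':[-1.57079180,-5.44357709e-04,1.57417581]}
s=robot.snapshot('wrist'); W=T(o)@s['mount']
c=lambda a,b:(70+(a+.5)/5-.5,130+(b+.5)/4.2857-.5)
print('lens',bp(s,c(567,258),.16,W))
for n,z,p,q in [('backtop',.194,(75,112),(265,552)),('frontbot',.126,(400,53),(543,430)),('dials',.2,(143,165),(302,498)),('hump',.2,(122,270),(192,433)),('lensring front',.16,(507,147),(620,365)) ]:
    for zz in [z,z-.008]:
        a,b=bp(s,c(*p),zz,W),bp(s,c(*q),zz,W); d=a-b; print(n,zz,a.round(4),b.round(4),np.linalg.norm(d).round(4),'xyaw',np.degrees(np.arctan2(d[1],d[0])).round(1)+90)
I=cv2.imread('pics/wrist9.png')
def draw(pts,col):
    P=np.array(pts); C=(np.linalg.inv(W)@np.c_[P,np.ones(len(P))].T)[:3]
    u=C[0]/C[2]*s['fx']+s['cx']; v=C[1]/C[2]*s['fy']+s['cy']; return np.c_[(u+.5-70)*5-.5,(v+.5-130)*4.2857-.5]
a=np.linspace(0,2*np.pi,80)
Z=cv2.imread('pics/z9.png')
import sys
bx,by,yaw=map(float,sys.argv[1:4]); yaw=np.radians(yaw)
ex=np.array([np.cos(yaw),np.sin(yaw),0]);ey=np.array([-ex[1],ex[0],0]);O=np.array([bx,by,0])
for pts in [[O+.045*np.array([np.cos(t),np.sin(t),0]) for t in a],[O-.05*ex+np.array([0,0,.16])+.027*(ey*np.cos(t)+np.array([0,0,1])*np.sin(t)) for t in a]]:
    cv2.polylines(Z,[draw(pts,0).astype(int)],True,(0,255,0),1)
for z in [.194,.126]:
    pts=[O+x*ex+y*ey+[0,0,z] for x,y in [(.017,.054),(-.017,.054),(-.017,-.054),(.017,-.054)]]
    cv2.polylines(Z,[draw(pts,0).astype(int)],True,(0,255,255),1)
cv2.imwrite('pics/'+sys.argv[4],Z)
E
python3 m.py .5094 -.2437 -79 o1.png
```

```text
lens [ 0.50111459 -0.19742972  0.16      ]
backtop 0.194 [ 0.4625 -0.2663  0.194 ] [ 0.561 -0.248  0.194] 0.1002 xyaw -79.5
backtop 0.186 [ 0.4635 -0.2721  0.186 ] [ 0.5648 -0.2533  0.186 ] 0.1031 xyaw -79.5
frontbot 0.126 [ 0.4561 -0.2426  0.126 ] [ 0.5572 -0.2226  0.126 ] 0.1031 xyaw -78.80000000000001
frontbot 0.118 [ 0.4568 -0.2467  0.118 ] [ 0.5602 -0.2263  0.118 ] 0.1054 xyaw -78.80000000000001
dials 0.2 [ 0.4724 -0.2521  0.2   ] [ 0.5453 -0.2352  0.2   ] 0.0748 xyaw -76.9
dials 0.192 [ 0.4738 -0.2576  0.192 ] [ 0.5488 -0.2402  0.192 ] 0.077 xyaw -76.9
hump 0.2 [ 0.4944 -0.2597  0.2   ] [ 0.5304 -0.2532  0.2   ] 0.0365 xyaw -79.80000000000001
hump 0.192 [ 0.4964 -0.2654  0.192 ] [ 0.5334 -0.2587  0.192 ] 0.0376 xyaw -79.80000000000001
lensring front 0.16 [ 0.4747 -0.2066  0.16  ] [ 0.5277 -0.1892  0.16  ] 0.0558 xyaw -71.9
lensring front 0.152 [ 0.4759 -0.2103  0.152 ] [ 0.5303 -0.1924  0.152 ] 0.0572 xyaw -71.9
```

View pics/o1.png

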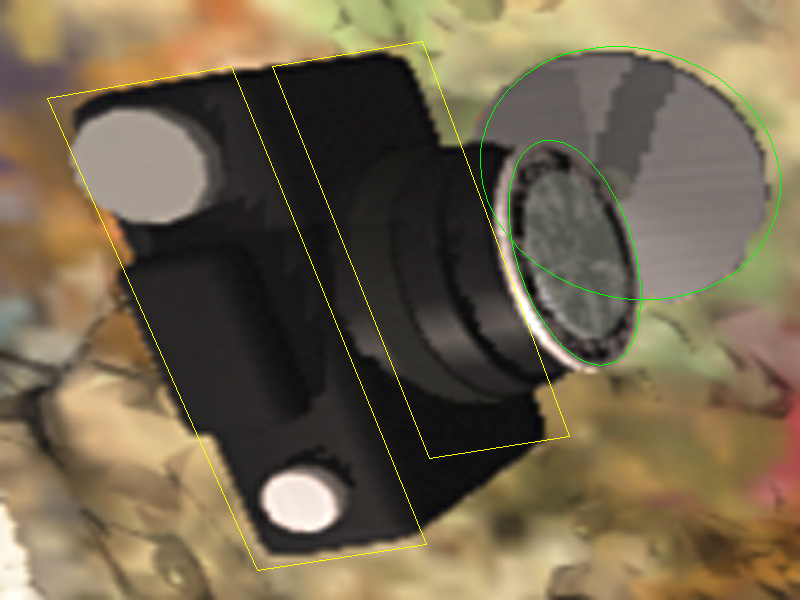

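```bash
python3 m.py .5098 -.2455 -79 o2.png >/dev/null; python3 - <<'E'
from h import *
# side picture overlay check of lens ring/base, and panel at present
S=robot.snapshot('side'); W=S['world_from_camera']
Z=cv2.resize(S['color'][90:310,240:420],None,fx=3.3,fy=2.7,interpolation=cv2.INTER_CUBIC)
def pr(P):
    C=(np.linalg.inv(W)@np.c_[P,np.ones(len(P))].T)[:3]; u=C[0]/C[2]*S['fx']+S['cx'];v=C[1]/C[2]*S['fy']+S['cy']
    return np.c_[(u+.5-240)*3.3,(v+.5-90)*2.7].astype(int)
y=np.radians(-79); ex=np.array([np.cos(y),np.sin(y),0]);ey=np.array([-ex[1],ex[0],0]);O=np.array([.5098,-.2455,0]);a=np.linspace(0,6.283,80);k=np.array([0,0,1.])
cv2.polylines(Z,[pr([O+.045*np.array([np.cos(t),np.sin(t),0]) for t in a])],True,(0,255,0),1)
cv2.polylines(Z,[pr([O-.05*ex+.16*k+.027*(ey*np.cos(t)+k*np.sin(t)) for t in a])],True,(0,255,0),1)
# panel prediction from grasp
o=robot.get_obs(); M=T(o); 
for sy in (-.0045,.0045):
    P=[(M@[sy,.0096+dy,.0017+dz,1])[:3] for dy,dz in [(-.045,-.0525),(-.045,.0525),(.045,.0525),(.045,-.0525)]]
    cv2.polylines(Z,[pr(P)],True,(0,0,255),1)
cv2.imwrite('pics/o3.png',Z)
print(M)
C=O-.2*ex+.16*k; print('target centre',C)
E
```

```text
[[-4.05843695e-03  1.36037945e-05 -9.99991764e-01  5.00501404e-01]
 [ 9.99991759e-01  1.09418487e-04 -4.05843544e-03 -6.07830356e-02]
 [ 1.09362376e-04 -9.99999994e-01 -1.40477504e-05  2.96445572e-01]
 [ 0.00000000e+00  0.00000000e+00  0.00000000e+00  1.00000000e+00]]
target centre [ 0.4716382  -0.04917456  0.16      ]
```

View pics/o2.png

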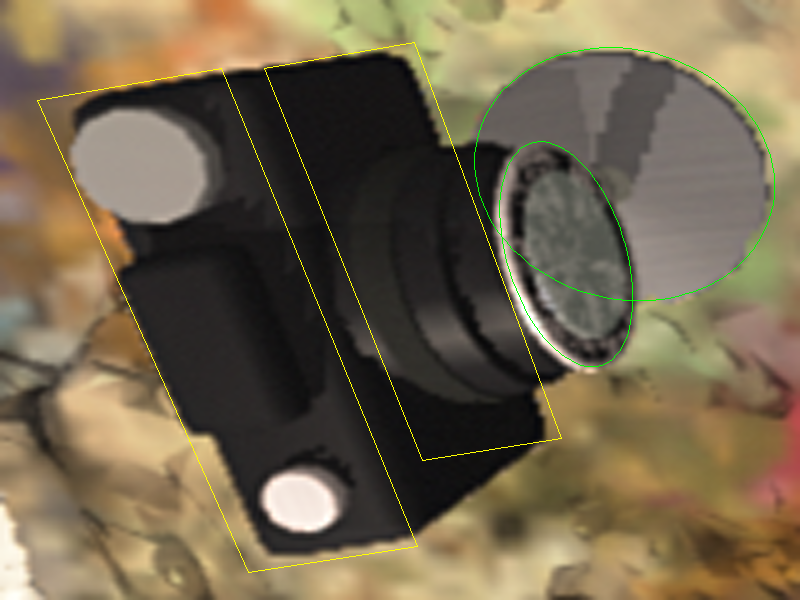

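View pics/o3.png

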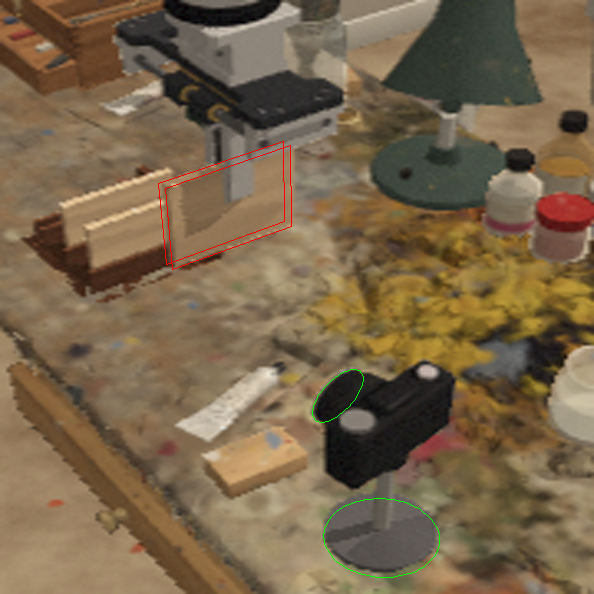

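```bash
cat >> h.py <<'E'
def fin():
    yaw=np.radians(101); C=np.array([.4716,-.0492,.160]); rows(C-Rt(yaw)@[0,.0096,.0017],yaw)
E
python3 -c "
from h import *
fin()"
```

```text
pos [ 0.5005 -0.0608  0.2964] shift mm [ 12.  126.8  27.2] rot [ 0.000e+00 -1.077e+01  1.000e-02]
```

```bash
python3 -m creep '[[4,20,9,0,-4,0,255],[8,45,18,0,-8,0,255],[12,70,27,0,-10.8,0,255],[12,95,27,0,-10.8,0,255],[12,115,27,0,-10.8,0,255]]'; python3 -m creep '[[0,8,0,0,0,0,255],[0,12,0,0,0,0,255],[0,12,0,0,0,0,255],[0,12,0,0,0,0,255]]'; python3 -c "
from h import *
fin()"
```

```text
time: 19.5
tool_pos: [0.4731, -0.0487, 0.1804]
ee_rot: [-1.57, -0.0, 1.764]
wrist_force: [-0.6, -0.2, -1.3]
width: 0.0086
time: 20.0
tool_pos: [0.474, -0.049, 0.1704]
ee_rot: [-1.572, 0.001, 1.763]
wrist_force: [0.6, -0.4, -0.6]
width: 0.0086
pos [ 0.474  -0.049   0.1704] shift mm [0.2 0.8 0.7] rot [ 0.09  0.04 -0.04]
```

```bash
python3 - <<'E'
from h import *
y=np.radians(-79); ex=np.array([np.cos(y),np.sin(y),0]);ey=np.array([-ex[1],ex[0],0]);C=np.array([.4716,-.0492,.16]);k=np.array([0,0,1.])
for cam,(u0,u1,v0,v1) in {'side':(240,400,130,270),'wrist':(60,460,80,380),'top':(320,460,140,280)}.items():
    o=robot.get_obs(); S=robot.snapshot(cam); W=T(o)@S['mount'] if cam=='wrist' else S['world_from_camera']
    f=800/(u1-u0) if cam=='wrist' else 4
    Z=cv2.resize(S['color'][v0:v1,u0:u1],None,fx=f,fy=f,interpolation=cv2.INTER_CUBIC); Z0=Z.copy()
    def pr(P):
        Q=(np.linalg.inv(W)@np.c_[P,np.ones(len(P))].T)[:3]; u=Q[0]/Q[2]*S['fx']+S['cx'];v=Q[1]/Q[2]*S['fy']+S['cy']
        return np.c_[(u+.5-u0)*f,(v+.5-v0)*f].astype(int)
    for sy in (-.0045,.0045):
        cv2.polylines(Z,[pr([C+sy*ex+a*ey+b*k for a,b in [(-.0525,.045),(.0525,.045),(.0525,-.045),(-.0525,-.045)]])],True,(0,0,255),1)
    if cam=='side': Z=np.hstack([Z0,Z])[:, :]; Z=cv2.resize(Z,(800,350)) 
    cv2.imwrite('pics/f_%s.png'%cam,Z)
    for n in ['short_panel_centre','short_panel','lens','full_panel_1']:
        print(cam,n,[(np.round(d['point'],4).tolist(),round(d['p'],2)) for d in robot.landmark_of(n,cam)][:3])
E
```

```text
side short_panel_centre [([0.4721, -0.0518, 0.1644], 0.62)]
side short_panel [([0.474, -0.0501, 0.1158], 0.57), ([0.5101, -0.2437, -0.0036], 0.23)]
side lens [([0.4953, -0.1923, 0.1557], 0.79)]
side full_panel_1 [([0.5535, 0.1879, 0.0065], 0.83), ([0.554, 0.2336, 0.0047], 0.52)]
wrist short_panel_centre []
wrist short_panel [([0.472, -0.0536, 0.1153], 0.72)]
wrist lens [([0.5003, -0.1961, 0.1591], 0.67)]
wrist full_panel_1 []
top short_panel_centre [([0.4754, -0.0498, 0.1588], 0.46)]
top short_panel [([0.4755, -0.054, 0.1157], 0.5), ([0.5581, 0.1861, 0.0085], 0.49), ([0.5107, -0.2448, -0.0017], 0.41)]
top lens [([0.5031, -0.1977, 0.1613], 0.76)]
top full_panel_1 [([0.5568, 0.1879, 0.0076], 0.82), ([0.5544, 0.2378, 0.0074], 0.66)]
```

View pics/f_side.png

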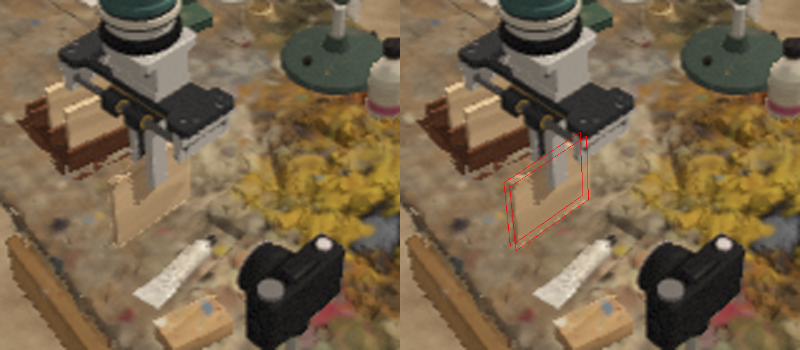

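View pics/f_wrist.png

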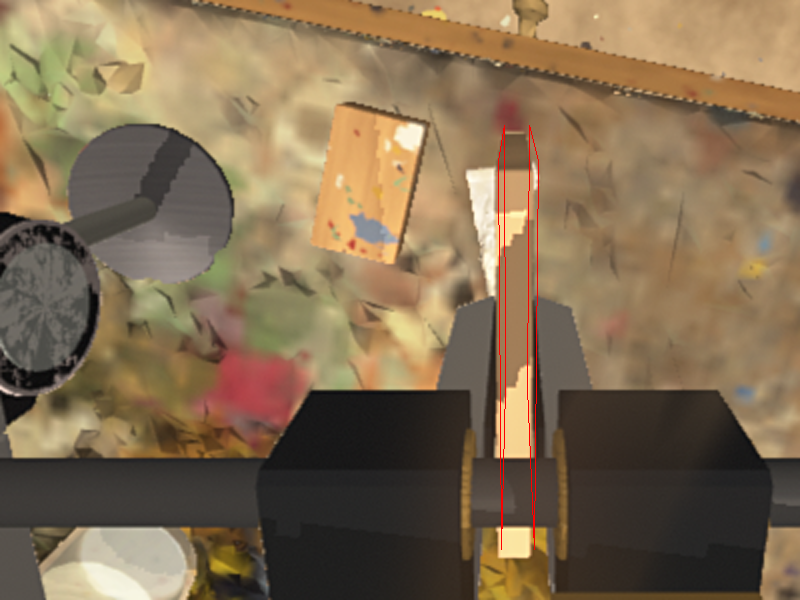

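View pics/f_top.png

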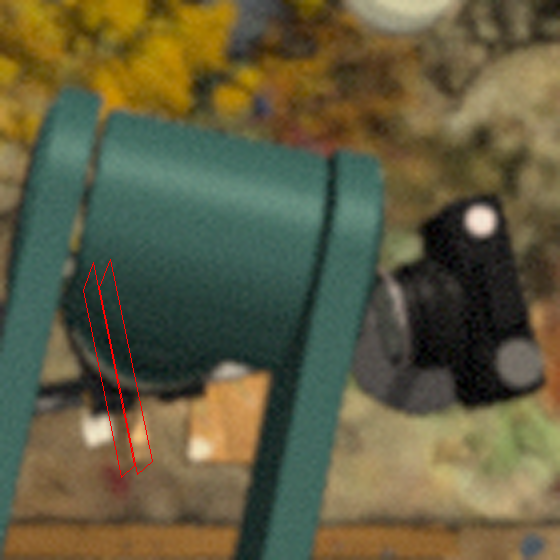

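```bash
python3 -m creep '[[1,0.5,1,0,0,0,255],[1.5,0.7,2,0,0,0,255],[1.5,0.7,2,0,0,0,255],[1.5,0.7,2,0,0,0,255],[1.5,0.7,2,0,0,0,255]]'; python3 - <<'E'
from h import *
o,S=snap('side','fin.png'); print(o['tool_pos'],o['ee_rot'],o['width'],abs(o['qvel']).max())
cv2.imwrite('pics/fin.png',cv2.resize(S['color'][100:310,220:420],None,fx=2.8,fy=2.8,interpolation=cv2.INTER_CUBIC))
print([(d['point'],d['p']) for d in robot.landmark_of('short_panel_centre','side')])
E
```

```text
time: 21.38
tool_pos: [0.4713, -0.0478, 0.1688]
ee_rot: [-1.571, -0.0, 1.763]
wrist_force: [-0.1, 0.8, -0.5]
width: 0.0085
[ 0.47126121 -0.04775901  0.16878172] [-1.57092713e+00 -5.27748096e-05  1.76343261e+00] 0.008532560690833897 0.0015422388500641177
[([0.5219, -0.0388, 0.1604], 0.75), ([0.4692, -0.0487, 0.1647], 0.63)]
```

View pics/fin.png

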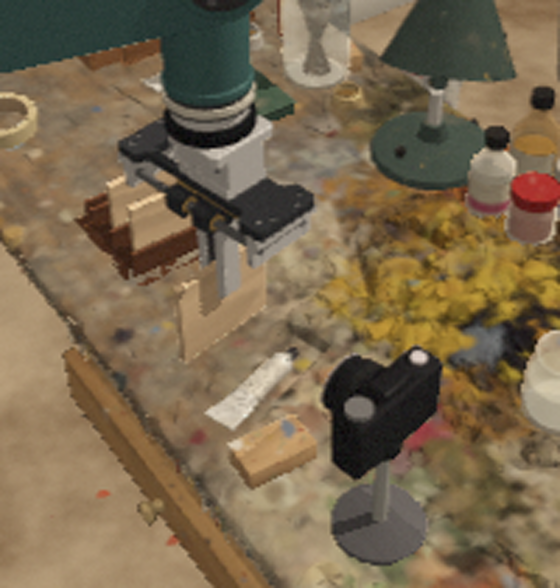

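The panel is held upright, square to the lens and not moving; the tube, sanding block and camera are where they were. Handing in.

```bash
python3 -c "
from bench import robot
print(robot.close_job())"
```

```text
the job is handed in; nothing more can be done
None
```

The short panel is out of the rack and held 15 cm in front of the lens. It is upright with a broad face square to the lens. I handed the job in at about 21.5 s of the 64 s.

- **Pushing back:** I pushed all three panels against the stop board, feeling contact each time at about 6–13 N. The fingers stopped at x = 0.487 for the right and middle panels and 0.5025 for the left one. That 15 mm difference, and the length in the top picture, showed the left panel (y ≈ 0.284) was the short one.
- **Holding:** I gripped it by its top edge, lifted it and moved it in front of the lens. In the last check the tool was still, pointing straight down within about 0.01°, with its yaw at 101.0° as intended for the lens. The opening was 8.5 mm on the 9 mm panel.
- **The rest of the table:** In the last picture the two full panels were still standing in the rack, and the camera, sanding block and tube had not moved. I checked that the panels were flush by contact and in the top view before the lift. I did not measure it again at the end.

**Checks that disagreed:**
- Before the last small move, the pictures put the panel about 2 mm off where the grasp put it, so I corrected by 2–3 mm.
- After that move, the side network gave the centre as (0.469, -0.049, 0.165) against the goal of (0.472, -0.049, 0.160). That is within about 5 mm, close to its stated accuracy. It gave a higher score to a point at (0.522, -0.039, 0.160), which I took to be wrong because it is about 50 mm from the panel's centre.

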